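# Ready the cup rotary: chuck the mandrel and hold back the sprung tailstock

## Task

Get the engraving rotary ready for a cup: swing the red-balled tommy bar on the chuck's sleeve over, away from the robot's side, until the three jaws are tight on the shank of the cup mandrel, and leave the bar there. Then push the sprung tailstock all the way back, past the last click of its ratchet, and finish holding it fully back yourself, with the spring's load on you and none on the pawl, so that I can slip a cup in and lift the pawl. Do not disturb the two cups and the tea caddy standing beside it.

Things in the scene. Friction and masses are not known exactly. Their poses are not given: they have to be found in the camera images.
- rotary: Cup-engraving rotary fixed to the bench; base 150 (x) x 470 (y) x 12 mm. Origin: centre of its underside. Its work axis runs level along its y, 100 mm up at x = 0: chuck at +y, tailstock at -y; -x faces the robot. Grey headstock y +118 to +170 mm (80 wide, top z 150), motor to +226, chuck +47 to +118, rubber plug +13 to +45, rear bracket -203 to -215 (top z 78). Position, yaw vary.
- sleeve (a joint): Turn of the chuck's knurled sleeve (74 mm diameter) about the work axis, rad. 0: jaws open, bar leaning 0.9 rad from upright to rotary -x; grows as the bar swings over to +x (lean = value - 0.9). Jaws close 5 mm per rad, meet the shank at about 1.2, are tight at 1.25 to 1.5. Needs about 5 N square to the bar at the ball when swung slowly, 10 N and more as they bite. Self-locking: keeps its place and bite when let go.
- bar_ball (a point): Centre of the red ball (20 mm diameter) on the end of the tommy bar (steel, 8 mm diameter), 102 mm from the work axis. The bar stands radially out of the sleeve at rotary y = +83 mm. Nothing else is within 25 mm of the outer half of the bar.
- chuck_centre (a point): Point on the work axis where the mandrel's shoulder belongs: rotary x = 0, y = +45 mm, z = 100 mm. Axes as the rotary's.
- mandrel: Loose cup mandrel, 140 g: steel shank 16 mm in diameter and 70 mm long, lying with 1.5 mm play in the bore of the open chuck, with a black rubber plug (40 mm diameter tapering to 24 mm over 32 mm) outside. Origin: on its axis at the shoulder between shank and plug; +y runs along the shank into the chuck.
- jaw0: Lowest of the three coupled chuck jaws, dark steel, 10 mm wide, 24 mm long. Origin on the work axis at rotary y = +59 mm; it does not turn.
- jaw1: Upper chuck jaw on the rotary's -x side. Origin on the work axis; its z points radially outward.
- jaw2: Upper chuck jaw on the rotary's +x side. Origin on the work axis; its z points radially outward.
- tailstock: Sprung tailstock: grey upright 52 (x) x 36 (y) mm, top z 135 mm, at rotary y -95 mm when forward; black rubber cone to the chuck side (42 mm diameter, top z 121, tip 58 mm from the upright's middle); red push plate on top, 50 (x) x 10 (y) mm, z 134 to 182, over the upright's middle. Origin: below the upright's middle at bench height; axes as the rotary's.
- push_plate (a point): Middle of the top edge of the red push plate, z = 182 mm. The plate may be pushed on its chuck-side face or pinched across its 10 mm thickness from above.
- tail_slide (a joint): How far the tailstock is pushed back along rotary -y, m. 0: forward, where the spring rests it; 0.047: against its rear stop. The spring pushes forward with 5 N at 0, 14.5 N fully back. The pawl clicks behind three teeth at about 0.024, 0.032, 0.040 and would catch it there if let go; a cup goes in only behind the last. Past 0.0425 the pawl hangs free of the tooth.
- pawl (a joint): Lift of the small brass pawl on the tailstock's +x side, rad. 0: dropped to the root of the rack (steel teeth facing up, tops at z 35 mm, rotary x 59 to 73 mm); about 0.17 on top of a tooth. A light spring presses it down.
- cup_blue: Loose blue ceramic cup, 72 mm diameter, 85 mm high, standing beside the rotary; not to be disturbed. Origin: centre of the foot.
- cup_ash: Loose orange-brown ceramic cup, 72 mm diameter, 85 mm high, standing beside the rotary; not to be disturbed. Origin: centre of the foot.
- caddy: Loose dark metal tea caddy, 76 mm diameter, 100 mm high, standing beside the rotary; not to be disturbed. Origin: centre of the underside.
Things that resemble listed ones, but are neither listed nor needed, are in the scene too. Leave any blue or orange look-alike of the mandrel alone.

How it is judged:
By the outcome, as a careful person would: the job done as asked, in the order asked, and still so for the second after the job is handed in, while the arm keeps its last pose, push and grip.
It also fails if it takes over 58 s, if anything falls off the work surface, if the arm or the gripper's body presses on something with over 40 N, if the wrist force passes 120 N, or if a joint passes its speed limit or range.

## Robot

A 6-joint arm with a two-finger parallel gripper is mounted at the origin on the work surface. World frame = base frame: x ahead of the robot, y to its left, z up, the work surface at z = 0. Lengths are in m, angles in rad, forces in N, time in s.
With the tool pointing down it reaches from about 0.375 to 0.9 m from the base axis. Payload 3.1 kg.
Tool frame: the origin (TCP) lies between the finger pads; the fingertips stand 22 mm ahead of it and the grasp point (between the pads) lies 3 mm ahead of it; z points along the fingers, y is the direction in which the jaws open and shut (so a half turn about z gives the same grasp; the last joint's range is limited). The gripper opens to 85 mm and grips with 20 to 120 N. Pads are 22 mm wide; open, the fingers measure 114 mm over their backs; the gripper's body (76 mm by 85 mm) begins 54 mm behind the grasp point. The pads swing forward as they close: fully open they stand 13 mm farther back than shut.
Start: joints at [-1.444, 0.527, 1.433, -0, 1.181, -0.178], TCP at [0.188, -0.596, 0.253] pointing down, gripper open.
Joint ranges: [-3.08, 3.08], [-0.75, 2.2], [0.22, 2.44], [-1.43, 4.57], [0, 2.65], [-2.85, 2.85]. Speed limits (rad/s): [2.79, 2.79, 3.14, 3.14, 3.14, 3.14].

## Interface

Orientations are given as a unit quaternion [x, y, z, w].
In Python, from station import status, snapshot, manip gives the robot as it stands.
- The arm moves only by the tool move_arm, never from a script. Its argument "plan" is a list that holds one entry, the list of rows, each a list of 7 numbers: the turn, a rotation vector about the tool's x, y, z scaled (see below), then the shift along the tool's x, y, z scaled (see below), then the closure, from 0 (fully open) to 1 (shut). A call has exactly 8 rows; each row is the pose to reach, as a shift and turn from the pose commanded when the call began, along the tool's axes at that moment; what a row does not reach only later rows make up. The controller multiplies each number of a shift by 100 mm and each number of a turn by pi/4 rad. A row lasts 1/8 s, in which the tool goes at most 62.5 mm and 10.7 degrees, less where a joint would pass 70% of its speed; a pose out of reach is approached as far as the arm can. A call with a number of a shift or a turn outside -1 to 1 is refused whole. A call with a gripper value outside its range is refused whole. The fingers move at their own pace and stop on an object; "force" is the grip in N (left out, the last holds). Time passes only in rows, so rows that repeat a pose let the fingers close, or fill a call up. It gives the time, the measured TCP pose, the force and the opening at its end, in the units of the state.
- status.sense(): the state, without advancing time (a new reading comes with each control period).
- snapshot(name): name is "side" or "top" or "wrist"; returns a dict with "img" (400x640x3 uint8, red, green, blue), "depth" (400x640 float32, m along the optical axis (not along the pixel's ray), 0 where there is no reading), "mtx" (3x3 intrinsics, pixels), "k1" (the pictures are not rectified: a ray, as slopes to the right and down, at radius r is drawn at 1 + k1 r^2 times it, then the intrinsics apply), "T" (4x4, takes a point from camera to world coordinates). Camera axes: x right, y up, looking along -z (the intrinsics and any distortion apply to the point x, -y, -z); pixel columns grow to the right and rows downward; lengths in m; the calibration is good to about 2 mm. A picture is of the moment at which its call begins.
- manip.sign_off(): hands the job in, once; it reports no verdict.
The state is a dict: "t": time; "q": joint angles; "qd": joint speeds; "tau": joint torques, N m; "tcp_pos": TCP position; "tool_rot": TCP orientation; "force": force on the tool from outside, world axes, zero at the start; "ft_torque": the same for the moment, N m; "finger_gap": opening from 0.0 (shut) to 1.0 (fully open).
Only numpy, scipy, OpenCV 4.12 (cv2) and the standard library are available. Lean on these libraries where they do the work, as an engineer would, in place of code of your own. Each camera call takes 0.05 s, during which the arm holds its last target. There are 200 camera calls.

## Working session

There is one attempt and no reset: what is moved stays moved. The work goes in short steps, Python scripts to look and compute and a tool call to move; the robot and the scene stay as the last step left them, time stands still between calls to the robot, and variables do not carry over. Pictures are saved under pics/ and viewed, on a budget of 10 in all, crops included, one or two more only if the job needs it, and the job is handed in when it is done.

Besides the shell and the picture viewer there is one more tool, called after "Emit:" as a command line: name --argument value ..., lists and objects as JSON in quotes. move_arm: Moves the arm, as the interface text tells. Its arguments: {"type":"object","properties":{"plan":{"type":"array"},"force":{"type":"number"}},"required":["plan"]}

```bash
mkdir -p pics; ls; cat > h.py <<'E'
import numpy as np, cv2
from station import status, snapshot, manip
from scipy.spatial.transform import Rotation as R
def ray(s,u,v):
    m=s["mtx"]; p=cv2.undistortPoints(np.array([[[u,v]]],float),m,np.array([s["k1"],0,0,0,0.]))[0,0]
    d=np.array([p[0],-p[1],-1.]); return s["T"][:3,3], s["T"][:3,:3]@d
def plane(s,u,v,z):
    o,d=ray(s,u,v); return o+d*(z-o[2])/d[2]
def dep(s,u,v):
    o,d=ray(s,u,v); return o+d*s["depth"][int(v),int(u)]
def save(s,n): cv2.imwrite("pics/"+n,s["img"][:,:,::-1])
E
python3 - <<'E'
from h import *
import pickle
for n in("side","top"):
    s=snapshot(n); save(s,n+"0.png"); pickle.dump(s,open(n+".pkl","wb")); print(n,s["T"].round(3).tolist(),s["k1"],s["mtx"].tolist())
x=status.sense(); print({k:np.round(v,3).tolist() for k,v in x.items()})
E
```

```text
pics
side [[-0.993, 0.083, -0.081, 0.518], [-0.115, -0.632, 0.766, 0.673], [0.013, 0.771, 0.637, 0.74], [0.0, 0.0, 0.0, 1.0]] -0.14782663364182902 [[478.16268411134155, 0.0, 314.81917575994186], [0.0, 478.16268411134155, 195.67185056892947], [0.0, 0.0, 1.0]]
top [[0.027, 0.994, -0.105, 0.478], [-0.999, 0.03, 0.022, -0.03], [0.025, 0.104, 0.994, 1.276], [0.0, 0.0, 0.0, 1.0]] -0.005461591421846292 [[504.83393299128477, 0.0, 323.61394791414006], [0.0, 504.83393299128477, 199.78705108323925], [0.0, 0.0, 1.0]]
{'t': 0.1, 'q': [-1.444, 0.528, 1.434, -0.0, 1.181, -0.179], 'qd': [-0.0, -0.004, -0.003, -0.002, 0.0, 0.0], 'tau': [0.0, -44.33, -17.859, -0.0, 0.004, 0.0], 'tcp_pos': [0.188, -0.596, 0.252], 'tool_rot': [0.988, 0.152, 0.0, -0.001], 'force': [-0.689, -0.296, -0.03], 'ft_torque': [-0.029, 0.044, -0.002], 'finger_gap': 1.006}
```

View pics/side0.png

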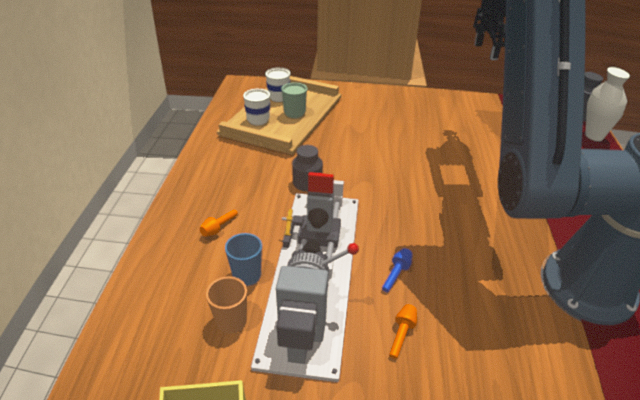

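View pics/top0.png

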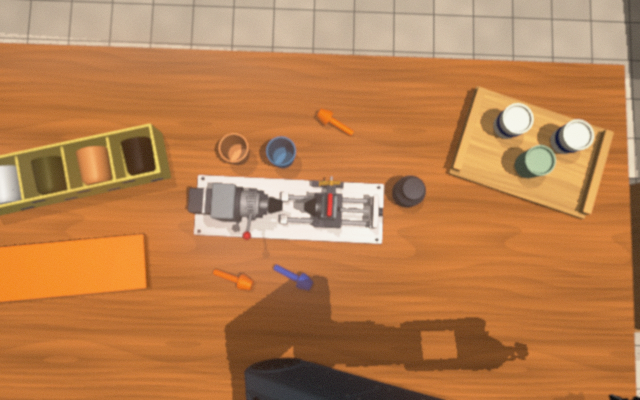

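Side view: red ball (353,248), red plate (320,183), chuck (310,262), cups (244,258) and (228,303), caddy (307,167). Top view: ball (246,235), plate (330,205), white base corners about (198,177) to (382,243). The things that could be mistaken for these are the orange and blue mandrel look-alikes, at (237,280), (293,276) and (333,120) in the top view. The only two red things are the round ball and the flat plate. Next I'll measure them and check a crop.

```bash
python3 - <<'E'
from h import *
import pickle
S={n:pickle.load(open(n+".pkl","rb")) for n in("side","top")}
t=S["top"]; hsv=cv2.cvtColor(t["img"],cv2.COLOR_RGB2HSV)
w=((hsv[...,1]<40)&(hsv[...,2]>170)).astype(np.uint8); w[:160]=0;w[260:]=0;w[:,:185]=0;w[:,395:]=0
pts=cv2.findNonZero(w); r=cv2.minAreaRect(pts); b=cv2.boxPoints(r)
P=np.array([plane(t,u,v,.012) for u,v in b]); print(b.round(1).tolist(),P.round(4).tolist(),P.mean(0).round(4))
for i in range(4): d=P[(i+1)%4]-P[i]; print(np.linalg.norm(d).round(4),np.degrees(np.arctan2(d[1],d[0])).round(2))
C={}
for n,s in S.items():
    h=cv2.cvtColor(s["img"],cv2.COLOR_RGB2HSV); m=(((h[...,0]<4)|(h[...,0]>174))&(h[...,1]>170)&(h[...,2]>90)).astype(np.uint8)
    k,l,st,c=cv2.connectedComponentsWithStats(m)
    for i in range(1,k):
        if st[i,4]>15 and 190<c[i][0]<400 and 140<c[i][1]<300: print(n,st[i].tolist(),c[i].round(1).tolist(),dep(s,*c[i]).round(4)); C.setdefault(n,[]).append(c[i])
def tri(a,bb):
    (o1,d1),(o2,d2)=ray(S["side"],*a),ray(S["top"],*bb); A=np.c_[d1,-d2]; x=np.linalg.lstsq(A,o2-o1,rcond=None)[0]; p,q=o1+d1*x[0],o2+d2*x[1]; return ((p+q)/2).round(4),np.linalg.norm(p-q).round(4)
for a in C["side"]:
    for c in C["top"]: print(a.round(),c.round(),tri(a,c))
for nm,uv in dict(blue=(281,152),ash=(233,149),caddy=(409,190)).items(): print(nm,plane(t,*uv,.1 if nm=="caddy" else .085).round(3))
c=S["side"]["img"][150:390,200:380]; save({"img":cv2.resize(c,None,fx=2.5,fy=2.5,interpolation=2)},"crop.png")
E
```

```text
[[194.39999389648438, 233.8000030517578], [197.3000030517578, 175.10000610351562], [383.70001220703125, 184.10000610351562], [380.8999938964844, 242.8000030517578]] [[0.5165, 0.2616, 0.012], [0.6639, 0.2624, 0.012], [0.6555, -0.2086, 0.012], [0.5072, -0.2037, 0.012]] [0.5858 0.0279 0.012 ]
0.1474 0.33
0.4711 -91.02
0.1484 178.12
0.4654 88.86
side [308, 172, 25, 21, 259] [319.9, 181.0] [ 0.5858 -0.0603  0.1676]
side [349, 244, 9, 10, 69] [352.8, 247.8] [0.5121 0.12   0.1753]
top [328, 194, 4, 22, 75] [329.3, 203.8] [ 0.5851 -0.0663  0.1777]
top [244, 233, 6, 6, 27] [246.2, 235.3] [0.5113 0.112  0.1753]
[320. 181.] [329. 204.] (array([ 0.5865, -0.0668,  0.1626]), np.float64(0.0001))
[320. 181.] [246. 235.] (array([0.5393, 0.0991, 0.2923]), np.float64(0.0633))
[353. 248.] [329. 204.] (array([ 0.5563, -0.067 , -0.0054]), np.float64(0.0933))
[353. 248.] [246. 235.] (array([0.5118, 0.113 , 0.1681]), np.float64(0.0005))
blue [0.715 0.049 0.085]
ash [0.719 0.164 0.085]
caddy [ 0.631 -0.256  0.1  ]
```

View pics/crop.png

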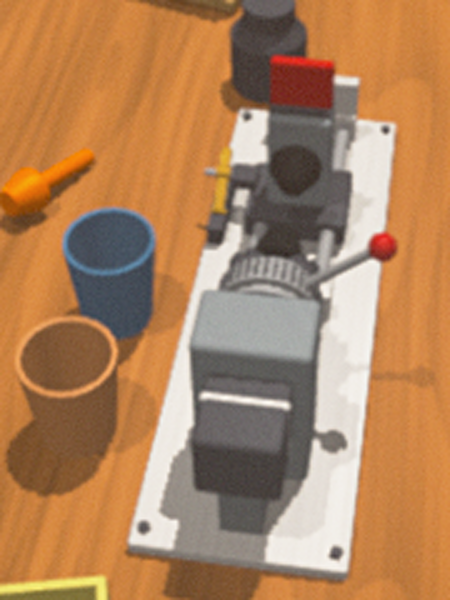

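The crop confirms it: round red ball at (383,245) on the bar from the chuck, flat red plate at (302,82) on the tailstock. Triangulated, the ball is at (0.512, 0.113, 0.166) and the plate is at (0.5865, -0.067). The rotary's yaw is about -1.4°. I'll grip the ball with the jaws along the rotary's y, so it pivots between the pads. First the approach, above everything.

Emit:
move_arm --plan '[[[0, 0, 0, 0.11, -0.12, 0, 0], [0, 0, 0, 0.22, -0.24, 0, 0], [0, 0, 0, 0.33, -0.36, 0, 0], [0, 0, 0, 0.44, -0.48, 0, 0], [0, 0, 0, 0.55, -0.6, 0, 0], [0, 0, 0, 0.66, -0.72, 0, 0], [0, 0, 0, 0.77, -0.84, 0, 0], [0, 0, 0, 0.88, -0.96, 0, 0]]]'

```text
t: 1.1
tcp_pos: [0.2432, -0.4772, 0.2534]
tool_rot: [0.988, 0.152, 0.0, 0.0]
force: [-0.1, -0.9, -0.7]
finger_gap: 1.001
```

Emit:
move_arm --plan '[[[0, 0, 0, 0.11, -0.12, 0, 0], [0, 0, 0, 0.22, -0.24, 0, 0], [0, 0, 0, 0.33, -0.36, 0, 0], [0, 0, 0, 0.44, -0.48, 0, 0], [0, 0, 0, 0.55, -0.6, 0, 0], [0, 0, 0, 0.66, -0.72, 0, 0], [0, 0, 0, 0.77, -0.84, 0, 0], [0, 0, 0, 0.88, -0.96, 0, 0]]]'

```text
t: 2.1
tcp_pos: [0.2983, -0.3592, 0.2533]
tool_rot: [0.988, 0.152, 0.0, 0.0]
force: [-0.3, 0.2, -0.1]
finger_gap: 1.0
```

Emit:
move_arm --plan '[[[0, 0, 0, 0.11, -0.12, 0, 0], [0, 0, 0, 0.22, -0.24, 0, 0], [0, 0, 0, 0.33, -0.36, 0, 0], [0, 0, 0, 0.44, -0.48, 0, 0], [0, 0, 0, 0.55, -0.6, 0, 0], [0, 0, 0, 0.66, -0.72, 0, 0], [0, 0, 0, 0.77, -0.84, 0, 0], [0, 0, 0, 0.88, -0.96, 0, 0]]]'

```text
t: 3.1
tcp_pos: [0.3535, -0.2412, 0.2533]
tool_rot: [0.988, 0.152, 0.0, 0.0]
force: [0.0, -0.5, 0.7]
finger_gap: 0.998
```

Emit:
move_arm --plan '[[[0, 0, 0, 0.11, -0.12, 0, 0], [0, 0, 0, 0.22, -0.24, 0, 0], [0, 0, 0, 0.33, -0.36, 0, 0], [0, 0, 0, 0.44, -0.48, 0, 0], [0, 0, 0, 0.55, -0.6, 0, 0], [0, 0, 0, 0.66, -0.72, 0, 0], [0, 0, 0, 0.77, -0.84, 0, 0], [0, 0, 0, 0.88, -0.96, 0, 0]]]'

```text
t: 4.1
tcp_pos: [0.4085, -0.1232, 0.2533]
tool_rot: [0.988, 0.152, 0.0, 0.0]
force: [0.5, -0.0, 0.5]
finger_gap: 1.002
```

Emit:
move_arm --plan '[[[0, 0, 0.05, 0.11, -0.12, 0, 0], [0, 0, 0.1, 0.22, -0.24, 0, 0], [0, 0, 0.15, 0.33, -0.36, 0, 0], [0, 0, 0.2, 0.44, -0.48, 0, 0], [0, 0, 0.25, 0.55, -0.6, 0, 0], [0, 0, 0.3, 0.66, -0.72, 0, 0], [0, 0, 0.36, 0.77, -0.84, 0, 0.2], [0, 0, 0.42, 0.88, -0.96, 0, 0.4]]]'

```text
t: 5.1
tcp_pos: [0.4634, -0.0051, 0.2533]
tool_rot: [1.0, -0.013, -0.0, -0.0]
force: [-0.3, -0.2, 0.1]
finger_gap: 0.615
```

```bash
cat > st.py <<'E'
from h import *
x=status.sense(); M=R.from_quat(x["tool_rot"]).as_matrix(); print("t",round(float(x["t"]),2),"tcp",np.round(x["tcp_pos"],4),"tx",M[:,0].round(3),"ty",M[:,1].round(3),"F",np.round(x["force"],1),"gap",np.round(x["finger_gap"],3),"q",np.round(x["q"],2))
def to(p): print("shift units (tool axes) to",p,(M.T@(np.array(p)-x["tcp_pos"])/.1).round(3))
E
python3 - <<'E'
from st import *
to([.512,.113,.168])
E
```

```text
t 5.1 tcp [ 0.4634 -0.0051  0.2533] tx [ 1.    -0.027 -0.   ] ty [-0.027 -1.    -0.   ] F [-0.3 -0.2  0.1] gap 0.615 q [-0.25  0.31  1.82 -0.    1.01  1.34]
shift units (tool axes) to [0.512, 0.113, 0.168] [ 0.454 -1.194  0.853]
```

Emit:
move_arm --plan '[[[0, 0, 0, 0.06, -0.14, 0, 0.4], [0, 0, 0, 0.12, -0.28, 0, 0.4], [0, 0, 0, 0.18, -0.42, 0, 0.4], [0, 0, 0, 0.24, -0.56, 0, 0.4], [0, 0, 0, 0.3, -0.7, 0, 0.4], [0, 0, 0, 0.36, -0.84, 0, 0.4], [0, 0, 0, 0.42, -0.98, 0, 0.4], [0, 0, 0, 0.45, -1.0, 0, 0.4]]]'

```text
t: 6.1
tcp_pos: [0.5111, 0.0936, 0.2533]
tool_rot: [1.0, -0.012, 0.0, 0.0]
force: [0.6, -0.1, 0.8]
finger_gap: 0.599
```

```bash
python3 - <<'E'
from st import *
s=snapshot("wrist"); save(s,"w1.png")
h=cv2.cvtColor(s["img"],cv2.COLOR_RGB2HSV); m=(((h[...,0]<4)|(h[...,0]>174))&(h[...,1]>170)&(h[...,2]>90)).astype(np.uint8)
k,l,sta,c=cv2.connectedComponentsWithStats(m)
for i in range(1,k):
    if sta[i,4]>40: print(sta[i].tolist(),c[i].round(1),dep(s,*c[i]).round(4),plane(s,*c[i],.165).round(4))
E
```

```text
t 6.1 tcp [0.5111 0.0936 0.2533] tx [ 1.    -0.024  0.   ] ty [-0.024 -1.     0.   ] F [ 0.6 -0.1  0.8] gap 0.599 q [-0.03  0.39  1.69 -0.    1.06  1.56]
[569, 41, 67, 97, 2314] [612.6  84.4] [ 0.5866 -0.0633  0.1816] [ 0.5864 -0.0766  0.165 ]
[272, 219, 25, 14, 125] [284.4 226.8] [0.5102 0.1105 0.1786] [0.5046 0.112  0.165 ]
```

View pics/w1.png

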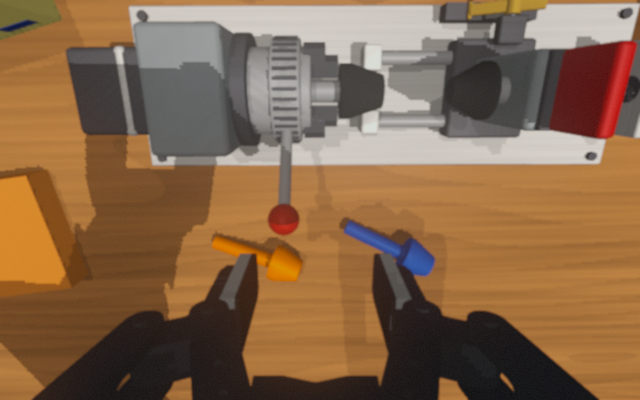

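The wrist view shows the ball at (284,219), midway between the fingers in y. The plug spans about columns 338–383, and what looks like bare shank shows at 312–338. I'll measure whether the mandrel is properly seated before tightening.

```bash
python3 - <<'E'
from st import *
s=snapshot("wrist")
print("ball",plane(s,284,219.5,.165).round(4))
c=np.array([.589,.028]); a=np.radians(-1.4); ex=np.array([np.cos(a),np.sin(a)]); ey=np.array([-np.sin(a),np.cos(a)])
def loc(p): d=p[:2]-c; return np.r_[d@ex,d@ey,p[2]]*1000
for n,(u,v,z) in dict(plugtip=(383,91,.1),shoulder=(338,91,.1),shoulder_edge=(338,67,.1),tail_tip=(447,90,.1),jawface=(338,50,.1),headfront_top=(228,24,.15),headfront2=(217,155,.15),plateTopL=(612,136,.182),plateTopR=(632,42,.182),ballpt=(284,219.5,.165),bar=(287,140,.13),corner1=(600,164,.012),corner2=(632,5,.012),).items(): print(n,loc(plane(s,u,v,z)).round(1))
v=91
for u in range(300,460,6): print(u,loc(dep(s,u,v)).round(0).tolist(),s["img"][v,u].tolist(), end=" | ")
save({"img":cv2.resize(s["img"][20:180,220:560],None,fx=2.3,fy=2.3,interpolation=2)},"w1c.png")
E
```

```text
t 6.15 tcp [0.5114 0.0932 0.2533] tx [ 1.    -0.024  0.001] ty [-0.024 -1.     0.   ] F [ 1.1 -0.4  0.5] gap 0.603 q [-0.03  0.39  1.69 -0.    1.06  1.56]
ball [0.5099 0.1117 0.165 ]
plugtip [ -3.8  11.4 100. ]
shoulder [ -3.8  44.9 100. ]
shoulder_edge [ 12.9  45.3 100. ]
tail_tip [ -3.2 -36.  100. ]
jawface [ 24.3  45.5 100. ]
headfront_top [ 33.4 112.1 150. ]
headfront2 [-42.6 124.9 150. ]
plateTopL [-26.3 -98.  182. ]
plateTopR [ 20.1 -95.7 182. ]
ballpt [-81.1  81.7 165. ]
bar [-35.8  81.4 130. ]
corner1 [ -77.9 -235.5   12. ]
corner2 [  69.7 -227.3   12. ]
300 [-4.0, 72.0, 130.0] [171, 169, 167] | 306 [-4.0, 68.0, 130.0] [184, 181, 179] | 312 [-4.0, 64.0, 105.0] [156, 154, 152] | 318 [-4.0, 60.0, 106.0] [179, 176, 174] | 324 [-4.0, 55.0, 105.0] [180, 177, 176] | 330 [-4.0, 51.0, 105.0] [180, 177, 175] | 336 [-4.0, 47.0, 105.0] [124, 121, 120] | 342 [-4.0, 43.0, 119.0] [70, 69, 65] | 348 [-4.0, 39.0, 117.0] [69, 65, 62] | 354 [-4.0, 35.0, 118.0] [70, 69, 64] | 360 [-4.0, 31.0, 116.0] [71, 68, 66] | 366 [-4.0, 26.0, 113.0] [69, 67, 63] | 372 [-4.0, 22.0, 112.0] [70, 67, 64] | 378 [-4.0, 17.0, 111.0] [72, 69, 66] | 384 [-5.0, -6.0, 11.0] [173, 168, 162] | 390 [-5.0, -12.0, 12.0] [204, 199, 192] | 396 [-5.0, -18.0, 12.0] [186, 180, 174] | 402 [-5.0, -24.0, 10.0] [139, 136, 130] | 408 [-5.0, -30.0, 11.0] [139, 135, 128] | 414 [-5.0, -35.0, 11.0] [140, 135, 129] | 420 [-5.0, -41.0, 11.0] [139, 133, 129] | 426 [-5.0, -48.0, 11.0] [137, 132, 128] | 432 [-5.0, -53.0, 11.0] [137, 132, 127] | 438 [-5.0, -59.0, 11.0] [138, 133, 128] | 444 [-5.0, -61.0, 22.0] [61, 59, 57] | 450 [-4.0, -37.0, 103.0] [49, 47, 43] | 456 [-4.0, -39.0, 110.0] [52, 52, 48] |
```

View pics/w1c.png

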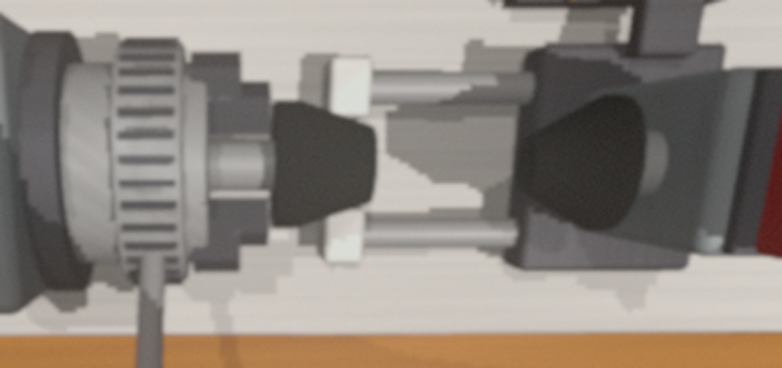

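Close crop: the shoulder is at rotary y = 45 mm, against the jaw faces, so the mandrel is seated. Ball at (0.510, 0.112). Now I'll go down and grip it.

Emit:
move_arm --plan '[[[0, 0, 0, -0.01, -0.18, 0.05, 0.4], [0, 0, 0, -0.01, -0.185, 0.2, 0.4], [0, 0, 0, -0.01, -0.185, 0.35, 0.4], [0, 0, 0, -0.01, -0.185, 0.5, 0.4], [0, 0, 0, -0.01, -0.185, 0.65, 0.4], [0, 0, 0, -0.01, -0.185, 0.8, 0.4], [0, 0, 0, -0.01, -0.185, 0.86, 0.4], [0, 0, 0, -0.01, -0.185, 0.86, 0.4]]]'

```text
t: 7.2
tcp_pos: [0.5101, 0.1111, 0.1668]
tool_rot: [1.0, -0.013, -0.0, 0.0]
force: [-0.7, 0.4, -0.0]
finger_gap: 0.597
```

Emit:
move_arm --plan '[[[0, 0, 0, 0, 0, 0, 0.7], [0, 0, 0, 0, 0, 0, 0.8], [0, 0, 0, 0, 0, 0, 0.9], [0, 0, 0, 0, 0, 0, 1], [0, 0, 0, 0, 0, 0, 1], [0, 0, 0, 0, 0, 0, 1], [0, 0, 0, 0, 0, 0, 1], [0, 0, 0, 0, 0, 0, 1]]]' --force 40

```text
t: 8.2
tcp_pos: [0.5107, 0.1132, 0.1682]
tool_rot: [1.0, -0.013, 0.001, -0.002]
force: [0.1, 6.8, 1.3]
finger_gap: 0.207
```

```bash
python3 - <<'E'
from st import *
s=snapshot("wrist"); save(s,"w2.png")
r=.102; ax=np.array([.588,.1])
p0=np.array([ax[0]-r*np.sin(.9), ax[1]+r*np.cos(.9)])
for v in np.arange(.1,1.55,.1): print(round(v,2),((np.array([ax[0]+r*np.sin(v-.9),ax[1]+r*np.cos(v-.9)])-p0)*[10,-10]).round(3))
E
```

```text
t 8.2 tcp [0.5107 0.1132 0.1682] tx [ 1.    -0.026  0.002] ty [-0.026 -1.    -0.004] F [0.1 6.8 1.3] gap 0.207 q [0.   0.51 1.77 0.01 0.85 1.6 ]
0.1 [ 0.067 -0.077]
0.2 [ 0.142 -0.146]
0.3 [ 0.223 -0.208]
0.4 [ 0.31  -0.261]
0.5 [ 0.402 -0.305]
0.6 [ 0.498 -0.34 ]
0.7 [ 0.596 -0.366]
0.8 [ 0.697 -0.381]
0.9 [ 0.799 -0.386]
1.0 [ 0.901 -0.381]
1.1 [ 1.002 -0.366]
1.2 [ 1.1  -0.34]
1.3 [ 1.196 -0.305]
1.4 [ 1.288 -0.261]
1.5 [ 1.375 -0.208]
```

View pics/w2.png

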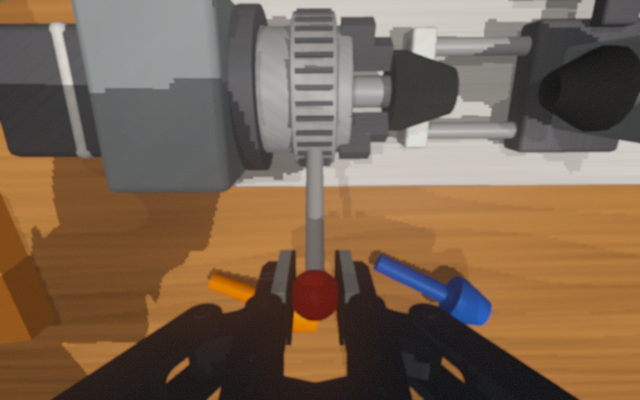

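The ball (315,295) is held between the pads, gap 0.207. The measured y is 2 mm off the commanded one, so I'll fold that in. Now I'll swing it slowly along the arc, checking the force.

Emit:
move_arm --plan '[[[0, 0, 0, 0.03, -0.02, -0.04, 1], [0, 0, 0, 0.07, -0.02, -0.08, 1], [0, 0, 0, 0.14, -0.02, -0.15, 1], [0, 0, 0, 0.18, -0.02, -0.18, 1], [0, 0, 0, 0.22, -0.02, -0.21, 1], [0, 0, 0, 0.27, -0.02, -0.235, 1], [0, 0, 0, 0.31, -0.02, -0.26, 1], [0, 0, 0, 0.36, -0.02, -0.285, 1]]]'

```text
t: 9.25
tcp_pos: [0.5446, 0.1126, 0.1957]
tool_rot: [1.0, -0.012, -0.002, -0.0]
force: [-2.9, 4.7, -9.4]
finger_gap: 0.202
```

Emit:
move_arm --plan '[[[0, 0, 0, 0.05, 0, -0.02, 1], [0, 0, 0, 0.09, 0, -0.04, 1], [0, 0, 0, 0.14, 0, -0.055, 1], [0, 0, 0, 0.19, 0, -0.07, 1], [0, 0, 0, 0.24, 0, -0.08, 1], [0, 0, 0, 0.29, 0, -0.09, 1], [0, 0, 0, 0.34, 0, -0.095, 1], [0, 0, 0, 0.39, 0, -0.1, 1]]]'

```text
t: 10.25
tcp_pos: [0.5827, 0.1118, 0.206]
tool_rot: [1.0, -0.012, -0.003, -0.0]
force: [-6.6, 4.0, -5.5]
finger_gap: 0.201
```

```bash
python3 st.py
```

```text
t 10.25 tcp [0.5827 0.1118 0.206 ] tx [ 1.    -0.025 -0.006] ty [-0.025 -1.    -0.001] F [-6.6  4.  -5.5] gap 0.201 q [0.   0.54 1.56 0.   1.05 1.6 ]
```

Emit:
move_arm --plan '[[[0, 0, 0, 0.05, 0, 0, 1], [0, 0, 0, 0.1, 0, 0, 1], [0, 0, 0, 0.15, 0, 0.005, 1], [0, 0, 0, 0.2, 0, 0.01, 1], [0, 0, 0, 0.25, 0, 0.02, 1], [0, 0, 0, 0.3, 0, 0.03, 1], [0, 0, 0, 0.35, 0, 0.045, 1], [0, 0, 0, 0.39, 0, 0.06, 1]]]'

```text
t: 11.25
tcp_pos: [0.6264, 0.1093, 0.2019]
tool_rot: [1.0, -0.012, 0.003, 0.001]
force: [0.8, -0.3, -0.4]
finger_gap: -0.004
```

```bash
python3 st.py
```

```text
t 11.25 tcp [0.6264 0.1093 0.2019] tx [ 1.    -0.025  0.005] ty [-0.025 -1.     0.002] F [ 0.8 -0.3 -0.4] gap -0.004 q [-0.    0.6   1.46 -0.    1.08  1.59]
```

The ball slipped out and the fingers shut. I'll lift clear and open, then find it again.

Emit:
move_arm --plan '[[[0, 0, 0, 0, 0, -0.15, 1], [0, 0, 0, 0, 0, -0.3, 1], [0, 0, 0, 0, 0, -0.5, 0.8], [0, 0, 0, -0.2, 0, -0.6, 0.6], [0, 0, 0, -0.4, 0, -0.6, 0.4], [0, 0, 0, -0.6, 0, -0.6, 0.4], [0, 0, 0, -0.8, 0, -0.6, 0.4], [0, 0, 0, -1, 0, -0.6, 0.4]]]'

```text
t: 12.25
tcp_pos: [0.524, 0.1126, 0.2613]
tool_rot: [1.0, -0.013, 0.001, 0.0]
force: [-0.9, -0.3, 0.5]
finger_gap: 0.602
```

```bash
cat > red.py <<'E'
from st import *
def red(n,f=None):
    s=snapshot(n); 
    if f: save(s,f)
    h=cv2.cvtColor(s["img"],cv2.COLOR_RGB2HSV); m=(((h[...,0]<4)|(h[...,0]>174))&(h[...,1]>170)&(h[...,2]>60)).astype(np.uint8)
    k,l,sta,c=cv2.connectedComponentsWithStats(m)
    for i in range(1,k):
        if sta[i,4]>15: print(n,sta[i].tolist(),c[i].round(1),"dep",dep(s,*c[i]).round(4),"z.2",plane(s,*c[i],.2).round(4))
    return s
E
python3 - <<'E'
from red import *
red("top");red("side");red("wrist","w3.png")
E
```

```text
t 12.25 tcp [0.524  0.1126 0.2613] tx [ 1.    -0.025  0.002] ty [-0.025 -1.     0.   ] F [-0.9 -0.3  0.5] gap 0.602 q [ 0.    0.4   1.65 -0.    1.09  1.6 ]
top [328, 194, 4, 22, 73] [329.3 203.8] dep [ 0.5849 -0.0663  0.1802] z.2 [ 0.583  -0.0657  0.2   ]
side [499, 94, 110, 154, 7470] [556.8 160.9] dep [-0.0502 -0.463  -0.003 ] z.2 [ 0.1051 -0.1524  0.2   ]
side [308, 172, 25, 21, 308] [320.2 181.4] dep [ 0.5851 -0.0582  0.1686] z.2 [ 0.5814 -0.018   0.2   ]
side [294, 223, 11, 11, 91] [299.  227.8] dep [0.6011 0.1195 0.2094] z.2 [0.6026 0.1097 0.2   ]
side [614, 306, 26, 91, 865] [631.1 348.7] dep [-0.0402  0.1567 -0.0031] z.2 [0.1125 0.2979 0.2   ]
side [595, 361, 7, 11, 21] [598.6 365. ] dep [ 0.0418  0.1958 -0.0018] z.2 [0.1714 0.3257 0.2   ]
side [603, 363, 12, 14, 37] [610.1 368.5] dep [0.0224 0.2048 0.0014] z.2 [0.1558 0.3309 0.2   ]
side [601, 374, 9, 6, 23] [605.1 376.4] dep [ 0.0362  0.2205 -0.0006] z.2 [0.1668 0.3432 0.2   ]
side [615, 374, 11, 11, 26] [619.7 378.5] dep [ 0.0061  0.2234 -0.0025] z.2 [0.1458 0.3462 0.2   ]
side [602, 378, 10, 9, 33] [607.  382.8] dep [ 0.0358  0.2333 -0.0013] z.2 [0.1668 0.3528 0.2   ]
side [620, 386, 8, 6, 16] [623.3 388.8] dep [0.0084 0.2476 0.0024] z.2 [0.145  0.3617 0.2   ]
side [622, 391, 11, 9, 29] [627.1 395.2] dep [ 0.0012  0.2581 -0.0023] z.2 [0.1421 0.3713 0.2   ]
wrist [569, 65, 71, 90, 5153] [607.8 109.4] dep [ 0.5833 -0.0637  0.1656] z.2 [ 0.5861 -0.036   0.2   ]
wrist [298, 71, 34, 35, 816] [315.  88.] dep [0.6001 0.1097 0.2107] z.2 [0.6001 0.1097 0.2   ]
```

View pics/w3.png

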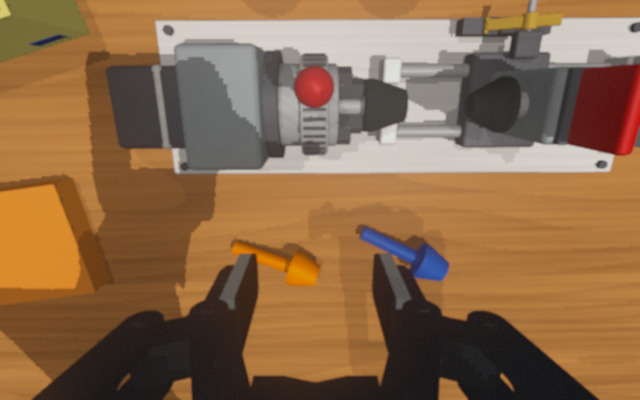

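The ball now stands at (0.601, 0.110, 0.20), lean about 0.12, so the value is about 1.02. For the harder biting part I'll push it square, with the closed fingers standing on its robot side.

Emit:
move_arm --plan '[[[0, 0, 0, 0.1, 0.02, 0, 0.7], [0, 0, 0, 0.25, 0.02, 0, 1], [0, 0, 0, 0.4, 0.02, 0, 1], [0, 0, 0, 0.4, 0.02, 0.1, 1], [0, 0, 0, 0.4, 0.02, 0.3, 1], [0, 0, 0, 0.4, 0.02, 0.5, 1], [0, 0, 0, 0.4, 0.02, 0.66, 1], [0, 0, 0, 0.4, 0.02, 0.66, 1]]]'

```text
t: 13.4
tcp_pos: [0.563, 0.1098, 0.192]
tool_rot: [1.0, -0.013, -0.002, 0.0]
force: [-0.9, -0.8, 0.4]
finger_gap: -0.003
```

Emit:
move_arm --plan '[[[0, 0, 0, 0.06, 0, 0, 1], [0, 0, 0, 0.12, 0, 0, 1], [0, 0, 0, 0.18, 0, 0, 1], [0, 0, 0, 0.22, 0, 0, 1], [0, 0, 0, 0.26, 0, 0, 1], [0, 0, 0, 0.3, 0, 0, 1], [0, 0, 0, 0.34, 0, 0, 1], [0, 0, 0, 0.38, 0, 0, 1]]]'

```text
t: 14.4
tcp_pos: [0.5983, 0.109, 0.192]
tool_rot: [1.0, -0.012, -0.005, -0.0]
force: [-8.4, -0.8, -1.9]
finger_gap: 0.002
```

```bash
python3 - <<'E'
from red import *
red("top");red("side")
E
```

```text
t 14.4 tcp [0.5983 0.109  0.192 ] tx [ 1.    -0.025 -0.011] ty [-0.025 -1.     0.   ] F [-8.4 -0.8 -1.9] gap 0.002 q [-0.    0.58  1.53  0.    1.04  1.59]
top [327, 194, 5, 22, 75] [329.2 204. ] dep [ 0.5847 -0.0662  0.1788] z.2 [ 0.5826 -0.0655  0.2   ]
side [499, 95, 109, 153, 7572] [556.8 160.9] dep [-0.0506 -0.464  -0.0034] z.2 [ 0.1051 -0.1527  0.2   ]
side [319, 174, 14, 19, 111] [327.1 183.6] dep [ 0.5714 -0.0575  0.165 ] z.2 [ 0.5681 -0.013   0.2   ]
side [283, 227, 6, 8, 25] [285.3 230.8] dep [0.6232 0.1223 0.2024] z.2 [0.6237 0.1198 0.2   ]
side [613, 306, 27, 94, 937] [630.5 351.3] dep [-3.45e-02  1.65e-01  1.00e-04] z.2 [0.1148 0.3024 0.2   ]
side [621, 375, 5, 8, 18] [622.8 378.3] dep [0.0025 0.2256 0.0018] z.2 [0.1409 0.3459 0.2   ]
side [602, 376, 21, 16, 89] [612.1 383.7] dep [ 0.0259  0.2351 -0.0013] z.2 [0.1596 0.3542 0.2   ]
side [606, 394, 10, 6, 20] [609.6 396.6] dep [ 0.0371  0.2602 -0.0032] z.2 [0.1687 0.3732 0.2   ]
```

Emit:
move_arm --plan '[[[0, 0, 0, 0.02, 0, 0, 1], [0, 0, 0, 0.04, 0, 0, 1], [0, 0, 0, 0.06, 0, 0, 1], [0, 0, 0, 0.08, 0, 0, 1], [0, 0, 0, 0.1, 0, 0, 1], [0, 0, 0, 0.12, 0, 0.01, 1], [0, 0, 0, 0.14, 0, 0.01, 1], [0, 0, 0, 0.14, 0, 0.01, 1]]]'

```text
t: 15.5
tcp_pos: [0.608, 0.1089, 0.1894]
tool_rot: [1.0, -0.012, -0.011, 0.0]
force: [-13.6, 0.9, -1.1]
finger_gap: 0.002
```

```bash
python3 - <<'E'
from red import *
import io,contextlib
red("side")
E
```

```text
t 15.5 tcp [0.608  0.1089 0.1894] tx [ 0.999 -0.024 -0.021] ty [-0.024 -1.     0.   ] F [-13.6   0.9  -1.1] gap 0.002 q [-0.    0.6   1.5  -0.    1.07  1.59]
side [499, 94, 110, 154, 7613] [556.8 161. ] dep [-0.0507 -0.4638 -0.0036] z.2 [ 0.1051 -0.1524  0.2   ]
side [313, 173, 20, 20, 210] [323.6 182.6] dep [ 0.5784 -0.0602  0.1647] z.2 [ 0.5747 -0.0152  0.2   ]
side [276, 228, 8, 8, 32] [279.3 232.4] dep [0.6337 0.1199 0.1954] z.2 [0.6327 0.1247 0.2   ]
side [602, 306, 38, 94, 1026] [629.3 354.1] dep [-0.0283  0.1726  0.0019] z.2 [0.1184 0.3071 0.2   ]
side [618, 385, 6, 9, 21] [620.3 389.7] dep [0.0145 0.2489 0.0014] z.2 [0.15  0.363 0.2  ]
side [604, 387, 16, 13, 42] [611.5 392.2] dep [ 3.280e-02  2.531e-01 -2.000e-04] z.2 [0.1641 0.3668 0.2   ]
```

At about 1.31 and biting (13.6 N). A bit further, to about 1.4, for a firm bite.

Emit:
move_arm --plan '[[[0, 0, 0, 0.02, 0, 0, 1], [0, 0, 0, 0.04, 0, 0, 1], [0, 0, 0, 0.06, 0, 0, 1], [0, 0, 0, 0.08, 0, 0.01, 1], [0, 0, 0, 0.1, 0, 0.01, 1], [0, 0, 0, 0.12, 0, 0.02, 1], [0, 0, 0, 0.13, 0, 0.02, 1], [0, 0, 0, 0.13, 0, 0.02, 1]]]'

```text
t: 16.55
tcp_pos: [0.6159, 0.1087, 0.1858]
tool_rot: [1.0, -0.012, -0.017, 0.0]
force: [-20.8, 0.5, 0.8]
finger_gap: 0.001
```

```bash
python3 st.py
```

```text
t 16.55 tcp [0.6159 0.1087 0.1858] tx [ 0.999 -0.024 -0.034] ty [-0.024 -1.     0.001] F [-20.8   0.5   0.8] gap 0.001 q [-0.    0.62  1.47 -0.    1.09  1.59]
```

20.8 N and rising, ball at about x 0.637, value about 1.4: tight. I'll back off, rise and check.

Emit:
move_arm --plan '[[[0, 0, 0, -0.2, 0, 0, 1], [0, 0, 0, -0.3, 0, -0.1, 1], [0, 0, 0, -0.4, 0, -0.3, 1], [0, 0, 0, -0.5, 0, -0.5, 0.8], [0, 0, 0, -0.6, 0, -0.7, 0.6], [0, 0, 0, -0.7, 0, -0.75, 0.4], [0, 0, 0, -0.8, 0, -0.75, 0.4], [0, 0, 0, -0.85, 0, -0.75, 0.4]]]'

```text
t: 17.55
tcp_pos: [0.5429, 0.1103, 0.2652]
tool_rot: [1.0, -0.013, -0.001, 0.0]
force: [-0.5, 0.0, -0.5]
finger_gap: 0.597
```

```bash
python3 - <<'E'
from red import *
s=red("wrist"); save({"img":cv2.resize(s["img"][0:220,220:640],None,fx=1.8,fy=1.8,interpolation=2)},"w4.png")
print("plate top edge pts: need view")
to([.5865,-.067,.25])
E
```

```text
t 17.55 tcp [0.5429 0.1103 0.2652] tx [ 1.    -0.025 -0.002] ty [-0.025 -1.     0.   ] F [-0.5  0.  -0.5] gap 0.597 q [-0.    0.42  1.6   0.    1.13  1.59]
wrist [294, 50, 33, 36, 854] [309.9  67. ] dep [0.6302 0.1093 0.2007] z.2 [0.6303 0.1093 0.2   ]
wrist [556, 101, 78, 85, 4867] [593.9 140.1] dep [ 0.5854 -0.0625  0.1691] z.2 [ 0.5905 -0.0382  0.2   ]
plate top edge pts: need view
shift units (tool axes) to [0.5865, -0.067, 0.25] [0.481 1.762 0.151]
```

View pics/w4.png

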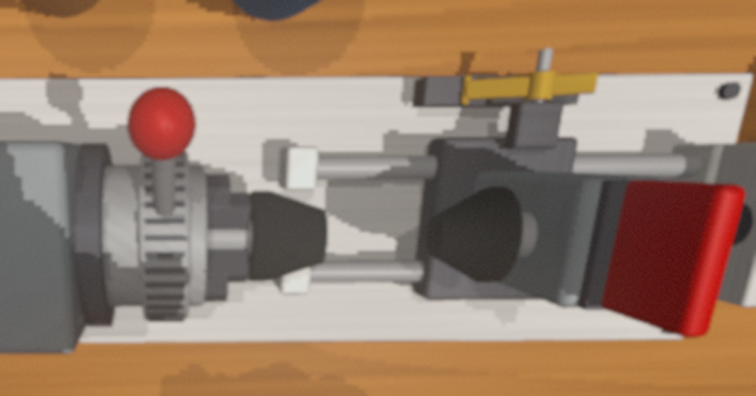

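The ball stays over at lean about +0.46, value about 1.36, inside the 1.25–1.5 tight range. The jaws are closed round the shank and the plug is still seated. Next I'll move over the plate and pinch it.

Emit:
move_arm --plan '[[[0, 0, 0, 0.06, 0.12, 0, 0.4], [0, 0, 0, 0.12, 0.25, 0, 0.4], [0, 0, 0, 0.18, 0.37, 0, 0.4], [0, 0, 0, 0.24, 0.5, 0, 0.4], [0, 0, 0, 0.3, 0.62, 0, 0.4], [0, 0, 0, 0.36, 0.75, 0, 0.4], [0, 0, 0, 0.42, 0.87, 0, 0.4], [0, 0, 0, 0.48, 1, 0, 0.4]]]'

```text
t: 18.6
tcp_pos: [0.59, 0.0083, 0.2658]
tool_rot: [1.0, -0.012, 0.0, -0.0]
force: [0.5, -0.3, -0.2]
finger_gap: 0.596
```

Emit:
move_arm --plan '[[[0, 0, 0, 0, 0.15, 0, 0.4], [0, 0, 0, 0, 0.35, 0, 0.4], [0, 0, 0, 0, 0.55, 0, 0.4], [0, 0, 0, 0, 0.7, 0, 0.4], [0, 0, 0, 0, 0.76, 0.1, 0.4], [0, 0, 0, 0, 0.76, 0.3, 0.4], [0, 0, 0, 0, 0.76, 0.3, 0.4], [0, 0, 0, 0, 0.76, 0.3, 0.4]]]'

```text
t: 19.6
tcp_pos: [0.5879, -0.0667, 0.2359]
tool_rot: [1.0, -0.012, 0.0, -0.0]
force: [0.3, 0.1, 0.5]
finger_gap: 0.602
```

```bash
python3 - <<'E'
from red import *
red("wrist","w5.png"); red("top")
to([.5865,-.067,.171])
E
```

```text
t 19.6 tcp [ 0.5879 -0.0667  0.2359] tx [ 1.    -0.025  0.   ] ty [-0.025 -1.    -0.   ] F [0.3 0.1 0.5] gap 0.602 q [-0.3   0.5   1.54  0.    1.1   1.29]
wrist [306, 203, 17, 81, 1077] [313.9 244.7] dep [ 0.5843 -0.0673  0.1814] z.2 [ 0.593  -0.0676  0.2   ]
top [245, 176, 7, 7, 36] [248.2 179.2] dep [0.6306 0.1097 0.2012] z.2 [0.6308 0.1099 0.2   ]
shift units (tool axes) to [0.5865, -0.067, 0.171] [-0.014  0.004  0.649]
```

View pics/w5.png

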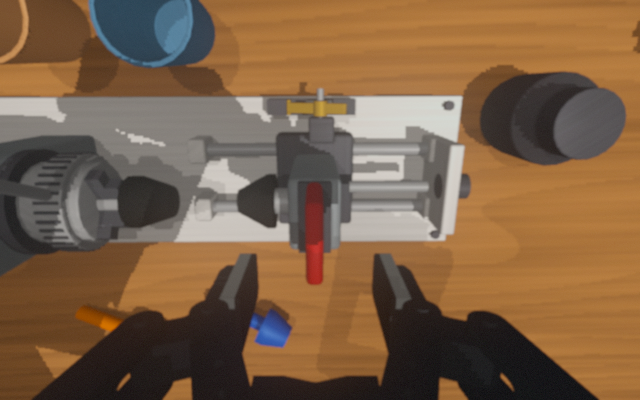

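The plate (314,244) is centred between the fingers. Going down and pinching.

Emit:
move_arm --plan '[[[0, 0, 0, -0.01, 0, 0.15, 0.4], [0, 0, 0, -0.01, 0, 0.3, 0.4], [0, 0, 0, -0.01, 0, 0.45, 0.4], [0, 0, 0, -0.01, 0, 0.6, 0.4], [0, 0, 0, -0.01, 0, 0.65, 0.4], [0, 0, 0, -0.01, 0, 0.65, 0.4], [0, 0, 0, -0.01, 0, 0.65, 0.6], [0, 0, 0, -0.01, 0, 0.65, 0.7]]]' --force 60

```text
t: 20.7
tcp_pos: [0.5872, -0.067, 0.1714]
tool_rot: [1.0, -0.013, 0.001, 0.0]
force: [0.5, 0.4, -0.4]
finger_gap: 0.301
```

Emit:
move_arm --plan '[[[0, 0, 0, 0, 0, 0, 0.8], [0, 0, 0, 0, 0, 0, 0.9], [0, 0, 0, 0, 0, 0, 1], [0, 0, 0, 0, 0, 0, 1], [0, 0, 0, 0, 0, 0, 1], [0, 0, 0, 0, 0, 0, 1], [0, 0, 0, 0, 0, 0, 1], [0, 0, 0, 0, 0, 0, 1]]]'

```text
t: 21.7
tcp_pos: [0.5869, -0.0663, 0.1713]
tool_rot: [1.0, -0.012, 0.0, -0.0]
force: [-0.4, 4.3, 5.8]
finger_gap: 0.111
```

```bash
python3 st.py
```

```text
t 21.7 tcp [ 0.5869 -0.0663  0.1713] tx [ 1.    -0.025  0.001] ty [-0.025 -1.    -0.001] F [-0.4  4.3  5.8] gap 0.111 q [-0.3   0.59  1.6   0.    0.96  1.29]
```

Emit:
move_arm --plan '[[[0, 0, 0, 0, 0.05, 0, 1], [0, 0, 0, 0, 0.1, 0, 1], [0, 0, 0, 0, 0.15, 0, 1], [0, 0, 0, 0, 0.2, 0, 1], [0, 0, 0, 0, 0.25, 0, 1], [0, 0, 0, 0, 0.3, 0, 1], [0, 0, 0, 0, 0.35, 0, 1], [0, 0, 0, 0, 0.4, 0, 1]]]'

```text
t: 22.7
tcp_pos: [0.5862, -0.1029, 0.1713]
tool_rot: [1.0, -0.013, 0.001, -0.003]
force: [2.0, 18.8, 7.1]
finger_gap: 0.105
```

```bash
python3 st.py
```

```text
t 22.7 tcp [ 0.5862 -0.1029  0.1713] tx [ 1.    -0.026  0.001] ty [-0.026 -1.    -0.007] F [ 2.  18.8  7.1] gap 0.105 q [-0.36  0.59  1.59  0.01  0.97  1.23]
```

Emit:
move_arm --plan '[[[0, 0, 0, 0, 0.02, 0, 1], [0, 0, 0, 0, 0.04, 0, 1], [0, 0, 0, 0, 0.06, 0, 1], [0, 0, 0, 0, 0.08, 0, 1], [0, 0, 0, 0, 0.1, 0, 1], [0, 0, 0, 0, 0.11, 0, 1], [0, 0, 0, 0, 0.11, 0, 1], [0, 0, 0, 0, 0.11, 0, 1]]]'

```text
t: 23.7
tcp_pos: [0.586, -0.1134, 0.1713]
tool_rot: [1.0, -0.013, 0.001, -0.003]
force: [2.0, 16.1, 6.3]
finger_gap: 0.107
```

```bash
python3 st.py
```

```text
t 23.7 tcp [ 0.586  -0.1134  0.1713] tx [ 1.    -0.025  0.001] ty [-0.025 -1.    -0.007] F [ 2.  16.1  6.3] gap 0.107 q [-0.38  0.59  1.58  0.01  0.97  1.21]
```

By displacement the slide is at about 0.047. A further 3 mm of command should show the rear stop as a rise in force without motion.

Emit:
move_arm --plan '[[[0, 0, 0, 0, 0.01, 0, 1], [0, 0, 0, 0, 0.02, 0, 1], [0, 0, 0, 0, 0.03, 0, 1], [0, 0, 0, 0, 0.03, 0, 1], [0, 0, 0, 0, 0.03, 0, 1], [0, 0, 0, 0, 0.03, 0, 1], [0, 0, 0, 0, 0.03, 0, 1], [0, 0, 0, 0, 0.03, 0, 1]]]'

```text
t: 24.7
tcp_pos: [0.5859, -0.1135, 0.1713]
tool_rot: [1.0, -0.013, 0.001, -0.006]
force: [3.0, 22.6, 8.3]
finger_gap: 0.103
```

```bash
python3 - <<'E'
from red import *
s=red("wrist","w6.png"); red("top")
red("side","s6.png")
import pickle
a=pickle.load(open("top.pkl","rb"))["img"]; b=snapshot("top")["img"]
for n,(u,v) in dict(blue=(281,152),ash=(233,149),caddy=(409,190)).items():
    A,B=[cv2.cvtColor(i[v-18:v+18,u-18:u+18],cv2.COLOR_RGB2GRAY).astype(np.float32) for i in(a,b)]; print(n,cv2.phaseCorrelate(A,B))
E
```

```text
t 24.7 tcp [ 0.5859 -0.1135  0.1713] tx [ 1.    -0.026  0.001] ty [-0.026 -1.    -0.011] F [ 3.  22.6  8.3] gap 0.103 q [-0.38  0.59  1.58  0.01  0.97  1.21]
wrist [301, 216, 27, 154, 3403] [314.2 296.3] dep [ 0.5927 -0.1148  0.1821] z.2 [ 0.6044 -0.1154  0.2   ]
top [246, 177, 6, 7, 32] [248.4 179.6] dep [0.6299 0.1092 0.2011] z.2 [0.63   0.1093 0.2   ]
side [499, 95, 89, 153, 5429] [547.6 160.9] dep [-0.0184 -0.452   0.0015] z.2 [ 0.1259 -0.1494  0.2   ]
side [328, 161, 7, 4, 21] [331.  162.3] dep [ 0.5688 -0.1092  0.1795] z.2 [ 0.5669 -0.0806  0.2   ]
side [312, 163, 3, 11, 18] [313.3 167.6] dep [ 0.6043 -0.1069  0.1644] z.2 [ 0.599  -0.0587  0.2   ]
side [327, 173, 8, 6, 23] [330.4 175.2] dep [ 0.5689 -0.109   0.147 ] z.2 [ 0.5644 -0.0391  0.2   ]
side [277, 226, 10, 10, 67] [281.6 230. ] dep [0.6298 0.1189 0.2003] z.2 [0.6299 0.1186 0.2   ]
side [598, 313, 42, 87, 1939] [624.3 362.3] dep [-0.0129  0.1896 -0.0003] z.2 [0.1308 0.3206 0.2   ]
blue ((-0.06941594381114058, -0.09890800909163389), 0.8075704475243887)
ash ((-0.10738296797265434, -0.14165690390289498), 0.9195065822130368)
caddy ((0.39065272310899246, -0.06257492508190055), 0.6482262287610843)
```

View pics/s6.png

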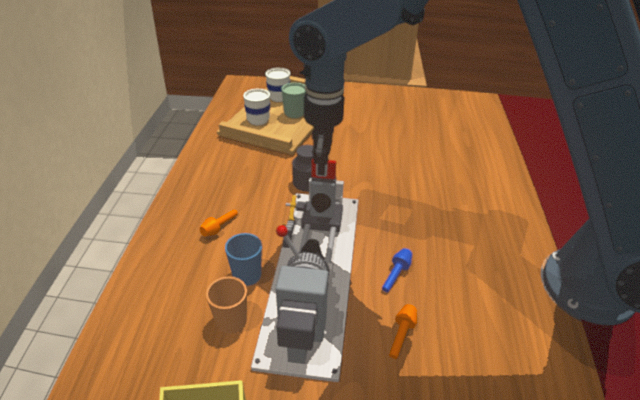

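Side view: tailstock fully back under the gripper (322,180), red ball over on the far side at (282,230), cups and caddy in their places. Force rose from 16 to 22.6 N with no motion, so it's against the rear stop. Handing in.

```bash
python3 -c "
from h import *
print(manip.sign_off())"
```

```text
the job is handed in; nothing more can be done
None
```

The chuck is tight on the mandrel, and the arm is holding the tailstock fully back for you to slip a cup in. I handed the job in at about 25 s of the 58 s limit.

- **Chuck:** The ball slipped out of the grip at a sleeve value of about 1.0. I found it again and pushed the bar over with closed fingers until the force reached about 21 N. When I let go, the bar stayed at a lean of about +0.46 rad, a sleeve value of about 1.36 and inside the tight range. I checked that the mandrel was seated before tightening, and the plug still looked in place afterwards.
- **Tailstock:** I pinched the push plate and moved it back about 47 mm. Pushing 3 mm further only raised the force from 16 to 22.6 N with no movement, so it is against the rear stop. That is past the last tooth, with the spring's 14.5 N on the arm. I worked this out from position and force, and did not look at the pawl itself.
- **Cups and caddy:** The cups moved less than 0.2 pixel in the top view. The caddy's reading was 0.4 pixel (about 1 mm). I put that down to the arm or its shadow in the picture, because nothing came near it.
- **Disagreements:** The camera views differed by 2–4 mm on where the rotary's axis lies, which puts roughly ±0.04 rad on the sleeve value. That is still inside the tight range.

I viewed 9 pictures, crops included.

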